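# Find the rocking terminal cover and press it home

### The job

One of the four white covers on the grey camera junction box is not home and rocks; the other three sit firm on soft foam. Find it by touch: a light press near an edge makes the loose cover tip while a firm one stays level; then press the loose cover firmly in its middle until it is fully home and no longer rocks. Press firm covers only lightly, never lift or tip out a cover, and leave the camera carton, the dome camera and the screwdriver where they are.

Things in the scene. Friction and masses are not known exactly. Their poses are not given: they have to be found in the camera images.
- box: Grey camera junction box fixed to the bench, 224 x 224 mm, 62 mm high to its rims; origin at the centre of its underside on the bench, z up, x away from the robot and y left at yaw 0; turned up to 0.35 rad. Its top has four 94 mm square pockets centred at x, y = +-58 mm, a cover in each; rims 7 mm outside, 22 mm between. Three cable glands stick out 24 mm at its +x side.
- stud (a joint): Push-in stud (m) hidden under the middle of the one cover that rocks (which one is not known). 0 to 0.0006 = standing up, as at the start; 0.005 = fully home; stays where left. Gives way to about 16 N pressed down on the middle of that cover. The cover rests level on its flat round head, 20 mm across, until pressed outside it.
- cover_1: White square cap, 88 x 88 x 18 mm, about 0.1 kg, loose in the near left pocket of the box (centre x = -58, y = +58 mm in the box's frame). Origin at the centre of its underside, z up; top face 18 mm above it, blue dot in its middle. At rest all covers lie level, undersides 52 to 59 mm above the bench, each differently, firm or loose: height does not tell which is loose.
- cover_2: White square cap, 88 x 88 x 18 mm, about 0.1 kg, loose in the near right pocket of the box (centre x = -58, y = -58 mm in the box's frame). Origin at the centre of its underside, z up; top face 18 mm above it, blue dot in its middle. If it is the loose one, 1 to 2 N at 33 mm from its middle tilts it 0.1 rad or more, its far edge rising 5 to 8 mm; it rights itself, and that does not seat it.
- cover_3: White square cap, 88 x 88 x 18 mm, about 0.1 kg, loose in the far left pocket of the box (centre x = +58, y = +58 mm in the box's frame). Origin at the centre of its underside, z up; top face 18 mm above it, blue dot in its middle. If it is firm, it stays level when pressed near an edge and only sinks evenly on its foam, about 0.4 mm per newton.
- cover_4: White square cap, 88 x 88 x 18 mm, about 0.1 kg, loose in the far right pocket of the box (centre x = +58, y = -58 mm in the box's frame). Origin at the centre of its underside, z up; top face 18 mm above it, blue dot in its middle. If it is the loose one, once fully home its underside is 49 to 51 mm above the bench, where it stops hard.
- pad_a (a joint): Depth (m) by which one of the three hidden foam seats, each under one firm cover (which is not known), is pressed down: about 0 at rest, 0.4 mm per newton of press, springs back. More than 0.005 (about 12 N) is too hard.
- pad_b (a joint): Depth (m) by which one of the three hidden foam seats, each under one firm cover (which is not known), is pressed down: about 0 at rest, 0.4 mm per newton of press, springs back. More than 0.005 (about 12 N) is too hard.
- pad_c (a joint): Depth (m) by which one of the three hidden foam seats, each under one firm cover (which is not known), is pressed down: about 0 at rest, 0.4 mm per newton of press, springs back. More than 0.005 (about 12 N) is too hard.
- carton: Bystander, loose: orange and white carton of a camera, 75 x 65 x 95 mm high, standing on the bench beside the box; origin at the centre of its underside.
- dome: Bystander, loose: white dome camera with a black dome, 84 mm across, 57 mm high, standing on the bench beside the box; origin at the centre of its underside.
- driver: Bystander, loose: screwdriver, 180 mm long, lying on the bench near the box along its own x axis; origin near the middle of its length.
Mind the look-alikes: they are no part of the job. Leave any brown look-alike of the cover_2 alone.

How it is judged:
On the way:
1. the loose cover's stud is pressed home (value of joint stud above 0.0042 m), for 0.1 s.
At the end, for the whole second after the job is handed in: The hidden stud is within 0.8 mm of fully home, so the cover no longer rocks; all four covers lie level (within 0.03 rad), at rest, in their own pockets (within 6 mm sideways, not raised); carton, dome camera and screwdriver within 15 mm of where they stood (value of joint stud above 0.0042 m and angle between each of cover_1, cover_2, cover_3, cover_4's own z axis and vertical below 0.03 rad and z of each of cover_1, cover_2, cover_3, cover_4 in the frame of box below 0.061 m and linear speed of each of cover_1, cover_2, cover_3, cover_4 below 0.02 m/s and x of cover_1 in the frame of box between -0.064 and -0.052 m and y of cover_1 in the frame of box between 0.052 and 0.064 m and x of cover_2 in the frame of box between -0.064 and -0.052 m and y of cover_2 in the frame of box between -0.064 and -0.052 m and x of cover_3 in the frame of box between 0.052 and 0.064 m and y of cover_3 in the frame of box between 0.052 and 0.064 m and x of cover_4 in the frame of box between 0.052 and 0.064 m and y of cover_4 in the frame of box between -0.064 and -0.052 m and distance of each of carton, dome, driver from where it was at the start of the episode below 0.015 m); the robot touches nothing.
It fails at once if a firm cover is pressed too hard (its foam seat sinks more than 5 mm, about 12 N) (value of joint any of pad_a, pad_b, pad_c above 0.005 m).
It fails at once if a cover is lifted (its underside's centre more than 68 mm above the bench) (z of any of cover_1, cover_2, cover_3, cover_4 in the frame of box above 0.068 m).
It fails at once if a cover is tipped out (tilted more than 0.35 rad) (angle between any of cover_1, cover_2, cover_3, cover_4's own z axis and vertical above 0.35 rad).
It fails at once if a bystander is moved more than 15 mm (distance of any of carton, dome, driver from where it was at the start of the episode above 0.015 m).
It also fails if it takes over 48 s, if anything falls off the work surface, if the arm or the gripper's body presses on something with over 40 N, if the wrist force passes 120 N, or if a joint passes its speed limit or range.

### The arm

A 7-joint arm with a two-finger parallel gripper is mounted at the origin on the work surface. World frame = base frame: x ahead of the robot, y to its left, z up, the work surface at z = 0. Lengths are in m, angles in rad, forces in N, time in s.
With the tool pointing down it reaches from about 0.4 to 0.85 m from the base axis. Payload 10.4 kg.
Tool frame: the origin (TCP) lies at the very end of the fingers, on their centre line; the grasp point (between the pads) lies 19 mm behind it (env.grip_depth is the distance from the TCP to the grasp point, in m); z points along the fingers, y is the direction in which the jaws open and shut (so a half turn about z gives the same grasp; the last joint's range is limited). The gripper opens to 85 mm and grips with 20 to 120 N. Pads are 22 mm wide; open, the fingers measure 114 mm over their backs; the gripper's body (76 mm by 85 mm) begins 54 mm behind the grasp point. The pads swing forward as they close: fully open they stand 13 mm farther back than shut.
Start: joints at [-1.158, 0.332, -0.065, 1.46, 0.022, 1.35, -0.088], TCP at [0.264, 0.567, 0.231] pointing down, gripper open.
Joint ranges: [-2.6, 2.6], [-0.5, 2.12], [-1.47, 1.34], [0.16, 2.42], [-1.27, 4.41], [0.06, 2.06], [-2.6, 2.6]. Speed limits (rad/s): [2.22, 2.22, 2.79, 2.79, 3.14, 3.14, 3.14].

### API

Orientations are given as a rotation vector (axis times angle).
In Python, from cell import env, imaging gives the robot as it stands.
- The arm moves only by the tool carry_out, never from a script. Its argument "commands" is a list of rows, each a list of 6 numbers: the shift along the world's x, y, z in m, then the turn, a rotation vector about the world's x, y, z in rad. A call has 1 to 8 rows; each row is the pose to reach, as a shift and turn from the pose commanded when the call began; what a row does not reach only later rows make up. A row lasts 1/12 s, in which the tool goes at most 41.7 mm and 7.16 degrees, less where a joint would pass 70% of its speed; a pose out of reach is approached as far as the arm can. A call with a gripper value outside its range is refused whole. "claw" is the finger opening in m, from 0 to 0.0854, set as the call begins (left out, the last holds). The fingers move at their own pace and stop on an object; "grip_force" is the grip in N (left out, the last holds). Time passes only in rows, so rows that repeat a pose let the fingers close. It gives the time, the measured TCP pose, the force and the opening at its end, in the units of the state.
- env.state(): the state, without advancing time (a new reading comes with each control period).
- imaging.get_image(name): name is "scene" or "top" or "wrist"; returns a dict with "img" (480x640x3 uint8, red, green, blue), "K" (3x3 intrinsics, pixels), "rvec" (rotation vector, rad) and "tvec" (3), from world to camera coordinates, as OpenCV has them; the wrist camera has in their place "tool_from_camera" (4x4, takes a point from camera to tool coordinates, whose origin is the TCP and whose axes are the flange's). Camera axes: x right, y down, z forward; pixel columns grow to the right and rows downward; lengths in m; the calibration is good to about 2 mm. A picture is of the moment at which its call begins: read the wrist's pose just before it. There is no depth.
- env.hand_in(): hands the job in, once; it reports no verdict.
The state is a dict: "clock": time; "joints": joint angles; "qd": joint speeds; "joint_torque": joint torques, N m; "eef_pos": TCP position; "tcp_rot": TCP orientation; "contact_force": force on the tool from outside, world axes, zero at the start; "wrist_torque": the same for the moment, N m; "gripper_width": finger opening in m.
Only numpy, scipy, OpenCV 4.12 (cv2) and the standard library are available. Lean on these libraries where they do the work, as an engineer would, in place of code of your own. Each camera call takes 0.05 s, during which the arm holds its last target. There are 200 camera calls.

## Working session

There is one attempt and no reset: what is moved stays moved. The work goes in short steps, Python scripts to look and compute and a tool call to move; the robot and the scene stay as the last step left them, time stands still between calls to the robot, and variables do not carry over. Pictures are saved under pics/ and viewed, about 8 in all and at most 12, crops included, and the job is handed in when it is done.

Besides the shell and the picture viewer there is one more tool, called after "Emit:" as name(argument=value, ...) on one line, values as JSON. carry_out: Moves the arm, as the interface text tells. Its arguments: {"type":"object","properties":{"commands":{"type":"array"},"claw":{"type":"number"},"grip_force":{"type":"number"}},"required":["commands"]}

```bash
mkdir -p pics
cat > h.py <<'E'
from cell import env, imaging
import numpy as np, cv2
def snap(n,f):
    d=imaging.get_image(n); cv2.imwrite('pics/'+f,d['img'][:,:,::-1]); return d
def ray(d,u,v,z):
    R=cv2.Rodrigues(np.array(d['rvec'],float))[0]; t=np.array(d['tvec'],float).ravel()
    c=-R.T@t; r=R.T@np.linalg.inv(d['K'])@np.array([u,v,1.]); return c+r*(z-c[2])/r[2]
E
python3 - <<'E'
from h import *
s=env.state(); print(s)
a=snap('top','top1.png'); b=snap('scene','scene1.png')
import pickle; pickle.dump((a,b),open('c.pkl','wb'))
E
```

```text
{'clock': 0.0, 'joints': array([-1.15762707,  0.33284422, -0.064735  ,  1.46092595,  0.02155587,
        1.34987239, -0.08849481]), 'qd': array([-1.92089772e-04,  9.26305013e-04, -1.00056792e-03,  2.14204026e-03,
        1.05768599e-03,  2.38241073e-03, -4.63637076e-06]), 'joint_torque': array([ 2.54111119e-04, -6.25454307e+01,  4.91661520e-02, -3.91608596e+01,
        1.62044523e-02,  9.81497724e-03, -1.77554227e-05]), 'eef_pos': array([0.26363657, 0.56627711, 0.2305406 ]), 'tcp_rot': array([-6.78964131e-01, -3.06705259e+00,  2.08371872e-03]), 'contact_force': array([ 0.21956024,  0.98146809, -0.69943384]), 'wrist_torque': array([-0.02602202,  0.05352535, -0.0022171 ]), 'gripper_width': 0.08535048456752047}
```

View pics/top1.png

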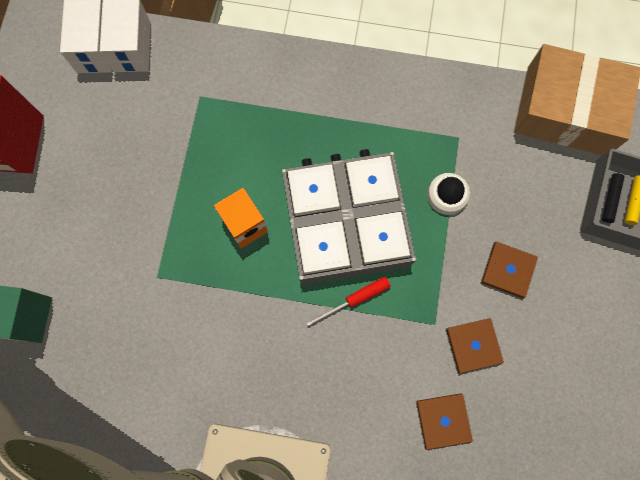

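View pics/scene1.png

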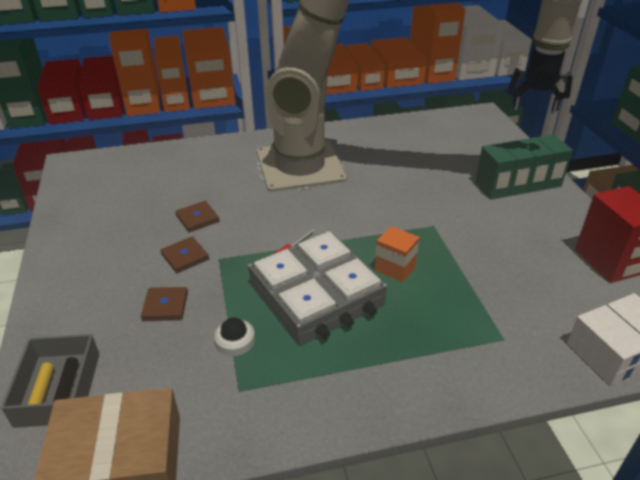

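Top view shows the white covers with dots at (323,246) near left, (383,237) near right, (313,188) far left and (372,180) far right. The three brown look-alikes at (511,269), (476,346) and (445,421) stand off the box, so I'll leave them alone. The carton is at (240,215), the dome at (449,193) and the driver at (350,300).

Run:
```python
from h import *
import pickle
from scipy.spatial.transform import Rotation as Ro
a,b=pickle.load(open('c.pkl','rb'))
def blobs(im,box):
    m=np.zeros(im.shape[:2],np.uint8); x0,y0,x1,y1=box
    h=cv2.cvtColor(im,cv2.COLOR_RGB2HSV); k=((h[...,0]>100)&(h[...,0]<125)&(h[...,1]>120)).astype(np.uint8)
    m[y0:y1,x0:x1]=k[y0:y1,x0:x1]
    n,_,s,c=cv2.connectedComponentsWithStats(m); return [c[i] for i in range(1,n) if s[i,4]>15]
P=[]
for n,d,bx in(('top',a,(285,150,415,275)),('scene',b,(250,230,385,330))):
    for c in blobs(d['img'],bx):
        p=ray(d,c[0],c[1],.074); print(n,c.round(1),p.round(4)); P.append(p)
T=np.array(P[:4]); c=T.mean(0); print('centre',c)
o=sorted(T.tolist(),key=lambda p:p[0]); near=np.mean(o[:2],0); far=np.mean(o[2:],0); v=far-near; print('yaw',np.arctan2(v[1],v[0]),np.linalg.norm(v))
s=env.state(); print(Ro.from_rotvec(s['tcp_rot']).as_matrix().round(3))
for n,u,v,z in(('carton',240,212,.09),('dome',449,193,.03),('drv',388,285,.01),('drv',308,325,.01)): print(n,ray(a,u,v,z).round(3))
```

```text
top [371.9 179.3] [ 0.6175 -0.1087  0.074 ]
top [313.1 188. ] [0.5807 0.0009 0.074 ]
top [382.8 236.4] [ 0.5081 -0.1461  0.074 ]
top [322.7 246. ] [ 0.4704 -0.0368  0.074 ]
centre [ 0.54415878 -0.07265668  0.074     ]
yaw 0.32919428879389234 0.11605009614965202
[[-0.907  0.422 -0.   ]
 [ 0.422  0.907 -0.001]
 [-0.    -0.001 -1.   ]]
carton [0.505 0.127 0.09 ]
dome [ 0.631 -0.267  0.03 ]
drv [ 0.429 -0.175  0.01 ]
drv [ 0.325 -0.033  0.01 ]
```

Emit:
carry_out(commands=[[0.235, -0.593, -0.09, 0, 0, -0.808], [0.235, -0.593, -0.09, 0, 0, -0.808], [0.235, -0.593, -0.09, 0, 0, -0.808], [0.235, -0.593, -0.09, 0, 0, -0.808], [0.235, -0.593, -0.09, 0, 0, -0.808], [0.235, -0.593, -0.09, 0, 0, -0.808], [0.235, -0.593, -0.09, 0, 0, -0.808], [0.235, -0.593, -0.09, 0, 0, -0.808]], claw=0.0)

```text
clock: 0.77
eef_pos: [0.3855, 0.2577, 0.1843]
tcp_rot: [-1.835, -2.549, 0.0]
contact_force: [1.9, 0.1, -0.7]
gripper_width: -0.0001
```

Emit:
carry_out(commands=[[0.113, -0.285, -0.044, 0, 0, 0], [0.113, -0.285, -0.044, 0, 0, 0], [0.113, -0.285, -0.044, 0, 0, 0], [0.113, -0.285, -0.044, 0, 0, 0], [0.113, -0.285, -0.044, 0, 0, 0], [0.113, -0.285, -0.044, 0, 0, 0], [0.113, -0.285, -0.044, 0, 0, 0], [0.113, -0.285, -0.044, 0, 0, 0]])

```text
clock: 1.43
eef_pos: [0.4989, -0.0309, 0.1403]
tcp_rot: [1.836, 2.548, -0.002]
contact_force: [0.1, 0.0, 1.1]
gripper_width: -0.0002
```

Emit:
carry_out(commands=[[0, 0, -0.03, 0, 0, 0], [0, 0, -0.05, 0, 0, 0], [0, 0, -0.05, 0, 0, 0], [0, 0, -0.05, 0, 0, 0]])

```text
clock: 1.77
eef_pos: [0.4976, -0.0253, 0.0903]
tcp_rot: [-1.829, -2.552, 0.003]
contact_force: [0.4, -0.4, 0.1]
gripper_width: 0.0003
```

Run:
```python
from h import *
d=snap('scene','s2.png')
w=snap('wrist','w2.png')
c=cv2.resize(cv2.imread('pics/s2.png')[210:350,220:420],(800,560),interpolation=cv2.INTER_CUBIC); cv2.imwrite('pics/s2c.png',c)
for i in range(4):
    s=env.state(); print(s['contact_force'].round(2),s['eef_pos'].round(4)); imaging.get_image('wrist')
```

```text
[ 0.16 -0.53 -0.4 ] [ 0.499  -0.025   0.0919]
[-0.57 -0.43  0.57] [ 0.4992 -0.0249  0.0921]
[0.14 0.55 0.19] [ 0.4993 -0.0249  0.0921]
[-0.08 -0.68  0.56] [ 0.4992 -0.0249  0.092 ]
```

View pics/s2c.png

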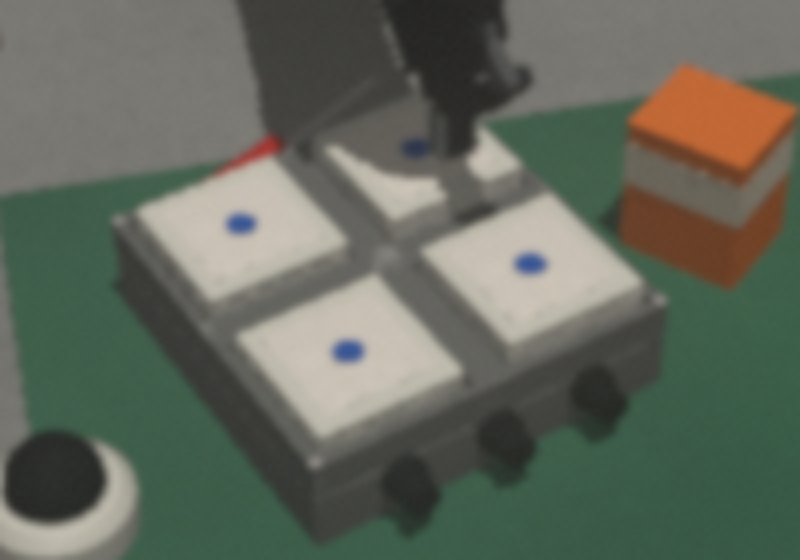

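View pics/w2.png

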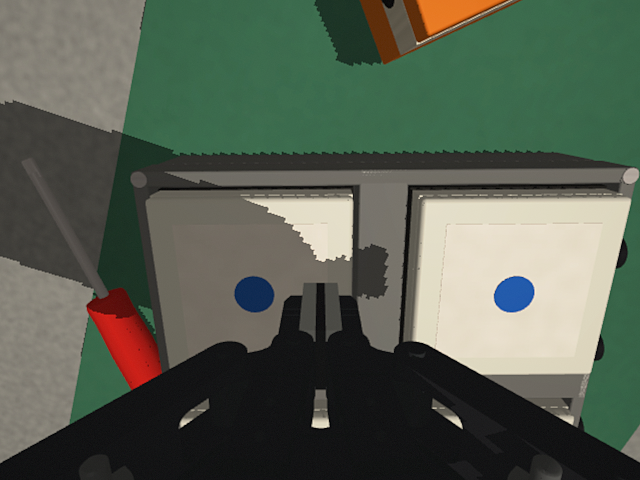

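Wrist view: the closed fingers (tip at about (322,290)) stand over cover_1's far edge, with cover_1's dot at (254,294) and cover_3's at (514,294). The tool is aligned with the box. I'll lower it in small steps.

Emit:
carry_out(commands=[[0, 0, -0.006, 0, 0, 0], [0, 0, -0.011, 0, 0, 0], [0, 0, -0.013, 0, 0, 0], [0, 0, -0.013, 0, 0, 0], [0, 0, -0.013, 0, 0, 0]])

```text
clock: 2.48
eef_pos: [0.4982, -0.0253, 0.0775]
tcp_rot: [-1.83, -2.553, 0.001]
contact_force: [0.2, -0.4, 0.6]
gripper_width: -0.0001
```

Emit:
carry_out(commands=[[0, 0, -0.001, 0, 0, 0], [0, 0, -0.002, 0, 0, 0], [0, 0, -0.002, 0, 0, 0], [0, 0, -0.002, 0, 0, 0]])

```text
clock: 2.82
eef_pos: [0.4984, -0.0252, 0.0758]
tcp_rot: [1.83, 2.553, 0.0]
contact_force: [0.7, 0.0, 0.9]
gripper_width: 0.0002
```

Emit:
carry_out(commands=[[0, 0, -0.001, 0, 0, 0], [0, 0, -0.002, 0, 0, 0], [0, 0, -0.002, 0, 0, 0], [0, 0, -0.002, 0, 0, 0]])

```text
clock: 3.15
eef_pos: [0.4986, -0.0252, 0.0739]
tcp_rot: [1.83, 2.553, 0.0]
contact_force: [0.4, 1.0, 1.3]
gripper_width: -0.0001
```

Emit:
carry_out(commands=[[0, 0, -0.001, 0, 0, 0], [0, 0, -0.001, 0, 0, 0], [0, 0, -0.001, 0, 0, 0]])

```text
clock: 3.4
eef_pos: [0.4986, -0.0252, 0.0729]
tcp_rot: [1.83, 2.553, 0.0]
contact_force: [-0.8, -0.8, 4.1]
gripper_width: 0.0001
```

Run:
```python
from h import *
d=snap('wrist','w3.png')
f=[]
for i in range(4):
    s=env.state(); f.append(s['contact_force']); imaging.get_image('wrist')
print(np.mean(f,0), s['eef_pos'])
```

```text
[-0.29673732 -0.07014331  4.38642912] [ 0.49860028 -0.02525464  0.07290723]
```

View pics/w3.png

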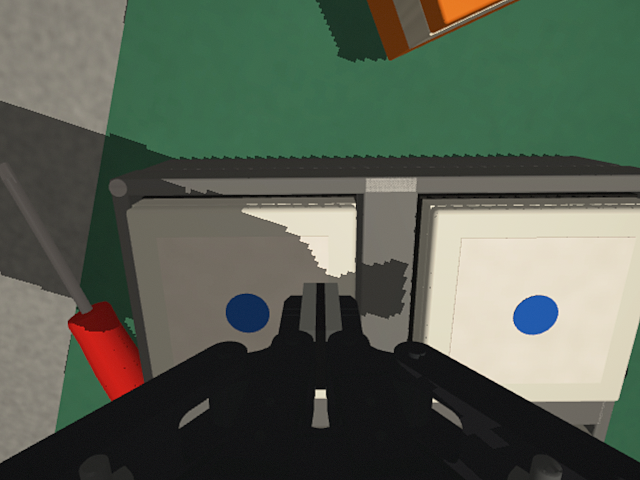

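Cover_1 carries 4.4 N near its edge at about 2.5 N/mm and looks level: its edge at row 200 runs parallel to the rim, so it's firm. Next is cover_3's near edge.

Emit:
carry_out(commands=[[0, 0, 0.015, 0, 0, 0], [0.027, 0.008, 0.017, 0, 0, 0], [0.054, 0.016, 0.015, 0, 0, 0], [0.054, 0.016, 0.008, 0, 0, 0], [0.054, 0.016, 0.005, 0, 0, 0], [0.054, 0.016, 0.005, 0, 0, 0]])

```text
clock: 4.15
eef_pos: [0.551, -0.0097, 0.0763]
tcp_rot: [-1.829, -2.552, 0.004]
contact_force: [-0.2, 0.7, -0.2]
gripper_width: 0.0001
```

Emit:
carry_out(commands=[[0, 0, -0.001, 0, 0, 0], [0, 0, -0.002, 0, 0, 0], [0, 0, -0.002, 0, 0, 0], [0, 0, -0.002, 0, 0, 0]])

```text
clock: 4.48
eef_pos: [0.5522, -0.0094, 0.076]
tcp_rot: [1.831, 2.553, 0.001]
contact_force: [0.5, 0.1, 0.0]
gripper_width: -0.0003
```

Emit:
carry_out(commands=[[0, 0, -0.001, 0, 0, 0], [0, 0, -0.002, 0, 0, 0], [0, 0, -0.002, 0, 0, 0], [0, 0, -0.002, 0, 0, 0]])

```text
clock: 4.82
eef_pos: [0.5525, -0.0093, 0.074]
tcp_rot: [1.83, 2.553, 0.0]
contact_force: [-1.2, -0.1, 3.0]
gripper_width: 0.0
```

Emit:
carry_out(commands=[[0, 0, -0.001, 0, 0, 0], [0, 0, -0.001, 0, 0, 0], [0, 0, -0.001, 0, 0, 0]])

```text
clock: 5.07
eef_pos: [0.5525, -0.0093, 0.073]
tcp_rot: [1.83, 2.553, 0.0]
contact_force: [-2.2, -0.1, 5.6]
gripper_width: -0.0001
```

Cover_3 also gives 2.6 N/mm, so it's firm. Next is cover_4's near edge.

Emit:
carry_out(commands=[[0, 0, 0.016, 0, 0, 0], [0.012, -0.036, 0.018, 0, 0, 0], [0.024, -0.073, 0.018, 0, 0, 0], [0.037, -0.109, 0.016, 0, 0, 0], [0.037, -0.109, 0.008, 0, 0, 0], [0.037, -0.109, 0.006, 0, 0, 0], [0.037, -0.109, 0.006, 0, 0, 0]])

```text
clock: 5.65
eef_pos: [0.5888, -0.1179, 0.0776]
tcp_rot: [-1.83, -2.552, 0.001]
contact_force: [-0.1, 0.4, 0.2]
gripper_width: -0.0004
```

Emit:
carry_out(commands=[[0, 0, -0.001, 0, 0, 0], [0, 0, -0.002, 0, 0, 0], [0, 0, -0.003, 0, 0, 0], [0, 0, -0.003, 0, 0, 0]])

```text
clock: 5.98
eef_pos: [0.5895, -0.1174, 0.0758]
tcp_rot: [-1.829, -2.554, -0.001]
contact_force: [0.1, 0.3, -0.4]
gripper_width: -0.0003
```

Emit:
carry_out(commands=[[0, 0, -0.001, 0, 0, 0], [0, 0, -0.001, 0, 0, 0], [0, 0, -0.001, 0, 0, 0]])

```text
clock: 6.23
eef_pos: [0.5894, -0.1181, 0.0748]
tcp_rot: [1.83, 2.553, 0.0]
contact_force: [-0.3, 0.3, -0.7]
gripper_width: 0.0001
```

Emit:
carry_out(commands=[[0, 0, -0.001, 0, 0, 0], [0, 0, -0.002, 0, 0, 0], [0, 0, -0.002, 0, 0, 0], [0, 0, -0.002, 0, 0, 0]])

```text
clock: 6.57
eef_pos: [0.5894, -0.1183, 0.0727]
tcp_rot: [-1.83, -2.553, 0.0]
contact_force: [0.1, 0.9, 0.5]
gripper_width: -0.0002
```

Emit:
carry_out(commands=[[0, 0, -0.001, 0, 0, 0], [0, 0, -0.001, 0, 0, 0], [0, 0, -0.001, 0, 0, 0]])

```text
clock: 6.82
eef_pos: [0.5894, -0.1182, 0.0717]
tcp_rot: [-1.83, -2.553, -0.0]
contact_force: [-0.1, 0.2, 0.9]
gripper_width: -0.0001
```

Emit:
carry_out(commands=[[0, 0, -0.001, 0, 0, 0], [0, 0, -0.001, 0, 0, 0], [0, 0, -0.001, 0, 0, 0]])

```text
clock: 7.07
eef_pos: [0.5895, -0.1183, 0.0709]
tcp_rot: [1.83, 2.553, 0.0]
contact_force: [0.4, -0.9, 0.7]
gripper_width: 0.0001
```

Emit:
carry_out(commands=[[0, 0, -0.001, 0, 0, 0], [0, 0, -0.001, 0, 0, 0], [0, 0, -0.001, 0, 0, 0]])

```text
clock: 7.32
eef_pos: [0.5896, -0.1183, 0.07]
tcp_rot: [1.83, 2.553, 0.0]
contact_force: [-1.0, -0.0, 3.6]
gripper_width: 0.0001
```

Run:
```python
from h import *
d=snap('wrist','w4.png')
f=[]
for i in range(4):
    s=env.state(); f.append(s['contact_force']); imaging.get_image('wrist')
print(np.mean(f,0), s['eef_pos'])
```

```text
[-0.83290802  0.27314548  3.69306442] [ 0.58954099 -0.11828207  0.06990392]
```

View pics/w4.png

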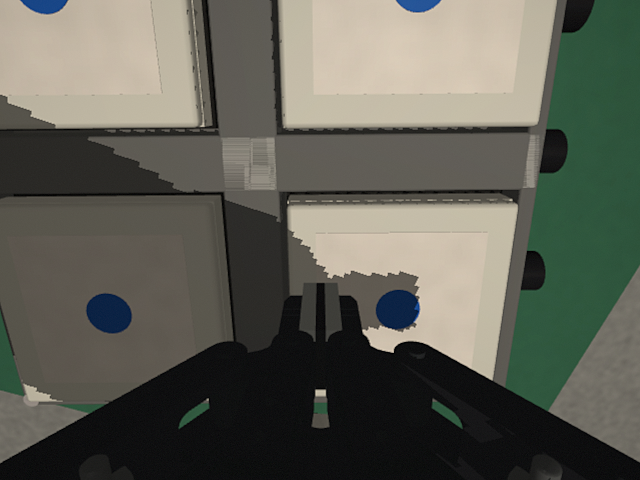

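Cover_4 reads 3.7 N with a fairly level top edge (row 203 from x=288 to x=517). The onset was slow, so I'll compare it with cover_2.

Emit:
carry_out(commands=[[0, 0, 0.016, 0, 0, 0], [-0.027, -0.009, 0.018, 0, 0, 0], [-0.053, -0.018, 0.018, 0, 0, 0], [-0.053, -0.018, 0.01, 0, 0, 0], [-0.053, -0.018, 0.008, 0, 0, 0], [-0.053, -0.018, 0.008, 0, 0, 0]])

```text
clock: 8.07
eef_pos: [0.5363, -0.1357, 0.0772]
tcp_rot: [-1.829, -2.553, 0.0]
contact_force: [0.4, -0.0, 1.0]
gripper_width: 0.0003
```

Emit:
carry_out(commands=[[0, 0, -0.001, 0, 0, 0], [0, 0, -0.002, 0, 0, 0], [0, 0, -0.003, 0, 0, 0], [0, 0, -0.003, 0, 0, 0]])

```text
clock: 8.4
eef_pos: [0.5367, -0.136, 0.0745]
tcp_rot: [-1.83, -2.554, 0.0]
contact_force: [0.0, -0.2, -0.4]
gripper_width: 0.0004
```

Emit:
carry_out(commands=[[0, 0, -0.001, 0, 0, 0], [0, 0, -0.001, 0, 0, 0], [0, 0, -0.001, 0, 0, 0]])

```text
clock: 8.65
eef_pos: [0.5365, -0.1362, 0.0737]
tcp_rot: [1.83, 2.553, -0.0]
contact_force: [0.0, 0.6, 0.0]
gripper_width: 0.0001
```

Emit:
carry_out(commands=[[0, 0, -0.001, 0, 0, 0], [0, 0, -0.001, 0, 0, 0], [0, 0, -0.001, 0, 0, 0]])

```text
clock: 8.9
eef_pos: [0.5365, -0.1363, 0.0728]
tcp_rot: [1.83, 2.553, 0.0]
contact_force: [0.4, 0.8, 0.7]
gripper_width: -0.0
```

Emit:
carry_out(commands=[[0, 0, -0.001, 0, 0, 0], [0, 0, -0.001, 0, 0, 0], [0, 0, -0.001, 0, 0, 0]])

```text
clock: 9.15
eef_pos: [0.5365, -0.1362, 0.0718]
tcp_rot: [1.83, 2.553, 0.0]
contact_force: [1.0, -0.1, 0.3]
gripper_width: 0.0003
```

Emit:
carry_out(commands=[[0, 0, -0.001, 0, 0, 0], [0, 0, -0.001, 0, 0, 0], [0, 0, -0.001, 0, 0, 0]])

```text
clock: 9.4
eef_pos: [0.5366, -0.1362, 0.0709]
tcp_rot: [1.83, 2.553, 0.0]
contact_force: [1.5, 0.5, 1.4]
gripper_width: -0.0004
```

Run:
```python
from h import *
d=snap('wrist','w5.png')
f=[]
for i in range(4):
    s=env.state(); f.append(s['contact_force']); imaging.get_image('wrist')
print(np.mean(f,0), s['eef_pos'])
```

```text
[1.20485402 0.15394714 1.94999778] [ 0.53655829 -0.13619734  0.07086311]
```

View pics/w5.png

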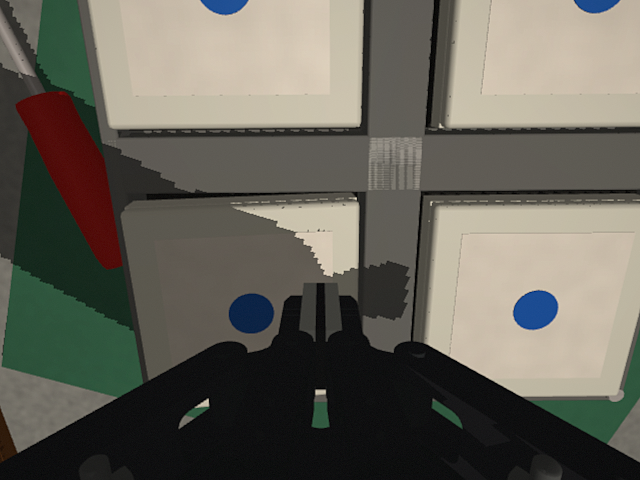

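Cover_2 looks tilted: its upper edge slants from (122,208) to (358,197) and its left side stands over the rim, with only about 2 N on it. One more millimetre and another force reading should settle it.

Emit:
carry_out(commands=[[0, 0, -0.001, 0, 0, 0], [0, 0, -0.001, 0, 0, 0], [0, 0, -0.001, 0, 0, 0]])

```text
clock: 9.9
eef_pos: [0.5367, -0.1363, 0.0705]
tcp_rot: [1.83, 2.553, 0.001]
contact_force: [-1.4, 1.8, 9.6]
gripper_width: 0.0001
```

Run:
```python
from h import *
f=[]
for i in range(4):
    s=env.state(); f.append(s['contact_force']); imaging.get_image('wrist')
print(np.mean(f,0), s['eef_pos'])
# compare tilt: enlarged crops of pressed covers, w3 (cover_1, known firm), w5 (cover_2) and now
snap('wrist','w6.png')
I=[cv2.imread('pics/'+n)[170:330,90:390] for n in('w3.png','w5.png','w6.png')]
cv2.imwrite('pics/cmp.png',cv2.resize(np.vstack(I),None,fx=1.25,fy=1.25,interpolation=cv2.INTER_CUBIC))
```

```text
[-1.39055849  1.76829947  9.43262437] [ 0.53674333 -0.13624306  0.07048787]
```

View pics/cmp.png

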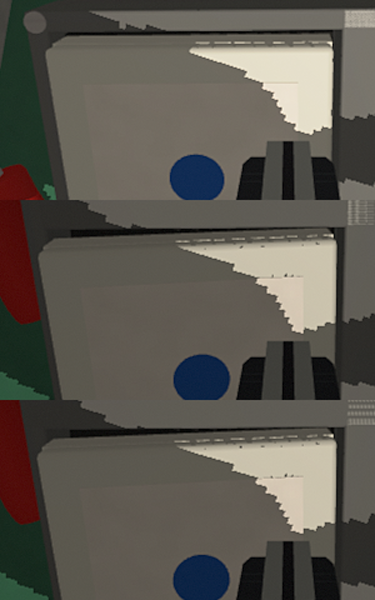

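Cover_2 is visibly tilted in the crops: its edge slants and the inner rectangle converges, unlike cover_1. It gave at 1–2 N and then stopped hard, 7.5 N over 0.4 mm. That is no foam, so cover_2 is the loose one. I'll lift off and go to its middle.

Emit:
carry_out(commands=[[0, 0, 0.01, 0, 0, 0], [0, 0, 0.016, 0, 0, 0], [-0.0286, -0.0098, 0.016, 0, 0, 0], [-0.0286, -0.0098, 0.016, 0, 0, 0], [-0.0286, -0.0098, 0.01, 0, 0, 0], [-0.0286, -0.0098, 0.008, 0, 0, 0], [-0.0286, -0.0098, 0.008, 0, 0, 0]])

```text
clock: 10.73
eef_pos: [0.5079, -0.1456, 0.0772]
tcp_rot: [-1.829, -2.553, 0.001]
contact_force: [0.6, -0.8, 0.8]
gripper_width: 0.0001
```

Run:
```python
from h import *
d=snap('scene','s7.png'); w=snap('wrist','w7.png')
print(env.state()['eef_pos'],env.state()['contact_force'])
A=cv2.resize(cv2.imread('pics/s7.png')[220:340,240:400],(800,600))[:,:]
B=cv2.imread('pics/w7.png')
cv2.imwrite('pics/both.png',np.hstack([cv2.resize(A,(400,300)),cv2.resize(B,(400,300))]))
```

```text
[ 0.50810772 -0.14573008  0.07753438] [-0.43788329 -0.0998664  -0.3364235 ]
```

View pics/both.png

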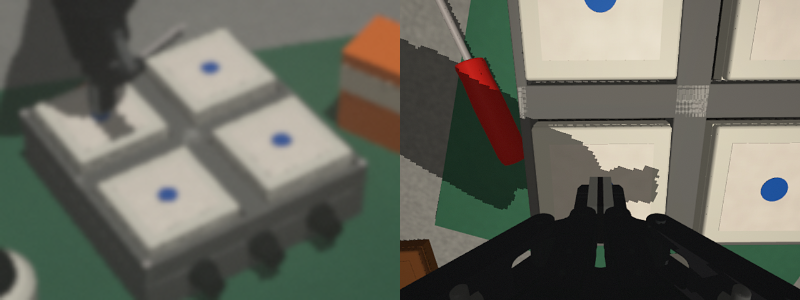

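The fingers stand over cover_2's dot, and the cover has righted itself level. Pressing down.

Emit:
carry_out(commands=[[0, 0, -0.002, 0, 0, 0], [0, 0, -0.003, 0, 0, 0], [0, 0, -0.004, 0, 0, 0], [0, 0, -0.005, 0, 0, 0], [0, 0, -0.005, 0, 0, 0]])

```text
clock: 11.25
eef_pos: [0.5079, -0.146, 0.0728]
tcp_rot: [1.83, 2.553, 0.0]
contact_force: [0.6, 0.6, -0.1]
gripper_width: 0.0002
```

Emit:
carry_out(commands=[[0, 0, -0.001, 0, 0, 0], [0, 0, -0.002, 0, 0, 0], [0, 0, -0.002, 0, 0, 0]])

```text
clock: 11.5
eef_pos: [0.508, -0.146, 0.0715]
tcp_rot: [1.83, 2.553, 0.001]
contact_force: [-3.7, 1.4, 10.5]
gripper_width: -0.0003
```

Emit:
carry_out(commands=[[0, 0, -0.001, 0, 0, 0], [0, 0, -0.002, 0, 0, 0], [0, 0, -0.002, 0, 0, 0]])

```text
clock: 11.75
eef_pos: [0.5081, -0.1461, 0.0696]
tcp_rot: [1.83, 2.553, 0.001]
contact_force: [-4.6, 2.5, 12.1]
gripper_width: 0.0004
```

Emit:
carry_out(commands=[[0, 0, -0.001, 0, 0, 0], [0, 0, -0.002, 0, 0, 0], [0, 0, -0.002, 0, 0, 0]])

```text
clock: 12.0
eef_pos: [0.508, -0.1461, 0.0679]
tcp_rot: [-1.83, -2.553, -0.002]
contact_force: [-6.2, 1.6, 16.9]
gripper_width: 0.0001
```

Emit:
carry_out(commands=[[0, 0, -0.001, 0, 0, 0], [0, 0, -0.001, 0, 0, 0], [0, 0, -0.001, 0, 0, 0]])

```text
clock: 12.25
eef_pos: [0.5081, -0.1461, 0.0678]
tcp_rot: [-1.83, -2.553, -0.002]
contact_force: [-11.4, 3.2, 28.4]
gripper_width: 0.0
```

It stopped hard at z = 67.8 mm, which puts the underside at about 49.8 mm (the home range is 49–51). Now I'll lift off and retest the edge.

Emit:
carry_out(commands=[[0, 0, 0.006, 0, 0, 0], [0, 0, 0.016, 0, 0, 0], [0.0286, 0.0098, 0.016, 0, 0, 0], [0.0286, 0.0098, 0.014, 0, 0, 0], [0.0286, 0.0098, 0.008, 0, 0, 0], [0.0286, 0.0098, 0.006, 0, 0, 0], [0.0286, 0.0098, 0.006, 0, 0, 0]])

```text
clock: 12.83
eef_pos: [0.5352, -0.1365, 0.0709]
tcp_rot: [-1.83, -2.552, 0.002]
contact_force: [-0.8, 0.1, -0.6]
gripper_width: 0.0004
```

Emit:
carry_out(commands=[[0, 0, -0.001, 0, 0, 0], [0, 0, -0.002, 0, 0, 0], [0, 0, -0.003, 0, 0, 0], [0, 0, -0.003, 0, 0, 0]])

```text
clock: 13.17
eef_pos: [0.5362, -0.1363, 0.0687]
tcp_rot: [-1.83, -2.553, -0.0]
contact_force: [-0.1, -0.1, 0.4]
gripper_width: -0.0002
```

Emit:
carry_out(commands=[[0, 0, -0.001, 0, 0, 0], [0, 0, -0.001, 0, 0, 0], [0, 0, -0.001, 0, 0, 0]])

```text
clock: 13.42
eef_pos: [0.5365, -0.1363, 0.068]
tcp_rot: [1.83, 2.553, 0.0]
contact_force: [-1.3, -0.5, 3.7]
gripper_width: -0.0
```

The edge takes load at 68.0 mm, the same height as the middle, so it no longer rocks. Retreating for a last look.

Emit:
carry_out(commands=[[0, 0, 0.03, 0, 0, 0], [0, 0, 0.07, 0, 0, 0], [-0.02, 0, 0.11, 0, 0, 0], [-0.05, 0.03, 0.14, 0, 0, 0], [-0.08, 0.06, 0.16, 0, 0, 0], [-0.08, 0.06, 0.16, 0, 0, 0], [-0.08, 0.06, 0.16, 0, 0, 0], [-0.08, 0.06, 0.16, 0, 0, 0]])

```text
clock: 14.08
eef_pos: [0.4566, -0.0756, 0.2284]
tcp_rot: [1.827, 2.554, 0.003]
contact_force: [0.8, -0.6, 0.1]
gripper_width: 0.0
```

Run:
```python
from h import *
snap('scene','s8.png'); print(env.state()['eef_pos'],env.state()['contact_force'])
cv2.imwrite('pics/s8c.png',cv2.resize(cv2.imread('pics/s8.png')[210:360,200:430],(800,522),interpolation=cv2.INTER_CUBIC))
```

```text
[ 0.45660395 -0.07637979  0.22770781] [ 0.16707774 -0.84014965  0.06433701]
```

View pics/s8c.png

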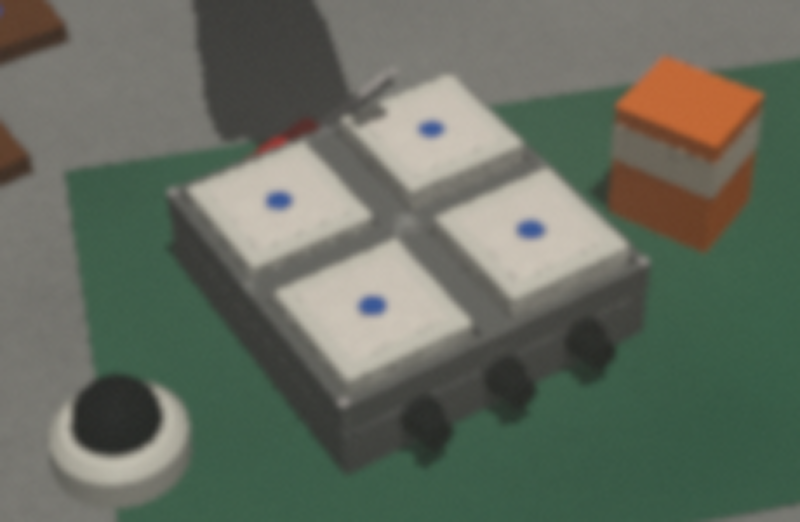

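All four covers lie level in their pockets (dots at (280,200), (431,129), (530,229) and (372,305) in the crop). Carton, dome and driver look undisturbed, and the arm is clear.

```bash
python3 -c "
from cell import env
print(env.hand_in())"
```

```text
the job is handed in; nothing more can be done
None
```

The loose cover was cover_2, the near right one. I pressed it home in its middle and handed the job in after about 14 s of the 48 s. The hand-in reports no verdict, so I don't know the judged result.

- **Finding it:** Cover_1 and cover_3 gave about 2.5 N/mm near an edge, like foam. Cover_4 loaded more slowly at first, but read 3.7 N and looked level. Cover_2 tipped visibly at 1–2 N and then stopped hard; I pressed it at the edge to about 9.5 N before moving to the middle.
- **Pressing it home:** In the middle it gave way at about 11–17 N and stopped hard at 28 N. Its top was then at 67.8 mm, so its underside is at about 49.8 mm, inside the 49–51 mm home range.
- **Last checks:** A light press at the same edge of cover_2 then carried 3.7 N at 68.0 mm, the same height as the middle, so it no longer rocks. The last picture shows all four covers level in their pockets and the arm clear. The carton, dome camera and screwdriver look undisturbed by eye; I did not measure their positions again.

No check failed. The only unclear reading was cover_4's slow start, which the comparison with cover_2 settled.

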